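# Pump up the vacuum hold-down

### The arm

A 6-joint arm with a two-finger parallel gripper is mounted at the origin on the work surface. World frame = base frame: x ahead of the robot, y to its left, z up, the work surface at z = 0. Lengths are in m, angles in rad, forces in N, time in s.
With the tool pointing down it reaches from about 0.25 to 0.775 m from the base axis. Payload 8.9 kg.
Tool frame: the origin (TCP) lies at the centre of the arm's flange, where the gripper is bolted on; the fingertips stand 173 mm ahead of it and the grasp point (between the pads) lies 155 mm ahead of it; z points along the fingers, y is the direction in which the jaws open and shut (so a half turn about z gives the same grasp; the last joint's range is limited). The gripper opens to 85 mm and grips with 20 to 120 N. Pads are 22 mm wide; open, the fingers measure 114 mm over their backs; the gripper's body (76 mm by 85 mm) begins 54 mm behind the grasp point. The pads swing forward as they close: fully open they stand 13 mm farther back than shut.
Start: joints at [1.001, 0.291, -0.153, 1.127, 0, 1.431], TCP at [0.219, 0.477, 0.405] pointing down, gripper open.
Joint ranges: [-2.52, 2.52], [-0.91, 1.74], [-1.3, 1.37], [-1.96, 2.02], [-1.52, 1.47], [-3.14, 3.14]. Speed limits (rad/s): [2.22, 2.22, 2.79, 3.14, 3.14, 3.14].

### API

Orientations are given as a unit quaternion [w, x, y, z].
In Python, from station import env, read_camera gives the robot as it stands.
- The arm moves only by the shell command python3 -m crank 'ROWS'. ROWS is a JSON object of lists of equal length, an entry for each row: "angular": the turn, a rotation vector about the tool's x, y, z in rad, a list of three; "slide": the shift along the tool's x, y, z in mm, a list of three; "jaw": the opening, from 0 (shut) to 1 (fully open). In form: {"angular": [[ax, ay, az], ...], "slide": [[dx, dy, dz], ...], "jaw": [jaw, ...]}. A call has exactly 8 rows; each row shifts and turns the commanded pose from where the row before left it, along the tool's axes as they then stand; what a row does not reach is not made up. A row lasts 1/12 s, in which the tool goes at most 41.7 mm and 7.16 degrees, less where a joint would pass 70% of its speed; a pose out of reach is approached as far as the arm can. A call with a gripper value outside its range is refused whole. The fingers move at their own pace and stop on an object; the grip force is fixed at half the most. Time passes only in rows, so rows that do not move let the fingers close, or fill a call up. It gives the time, the measured TCP pose, the force and the opening at its end, in the units of the state.
- env.observe(): the state, without advancing time (a new reading comes with each control period).
- read_camera(name): name is "scene" or "top"; returns a dict with "frame" (400x640x3 uint8, blue, green, red), "z_map" (400x640 float32, m along the optical axis (not along the pixel's ray), 0 where there is no reading), "fx", "fy", "cx", "cy" (pixels), "distortion" ([k1, k2, p1, p2, k3] as OpenCV has them; the pictures are not rectified), "eye" and "rotation" of the camera in the world. Camera axes: x right, y up, looking along -z (the intrinsics and any distortion apply to the point x, -y, -z); pixel columns grow to the right and rows downward; lengths in m; the calibration is good to about 2 mm. A picture is of the moment at which its call begins.
- env.job_done(): hands the job in, once; it reports no verdict.
The state is a dict: "clock": time; "joints": joint angles; "joint_velocities": joint speeds; "tau": joint torques, N m; "tcp_pos": TCP position; "ee_rot": TCP orientation; "force": force on the tool from outside, world axes, zero at the start; "ft_torque": the same for the moment, N m; "opening": finger opening in m.
Only numpy, scipy, OpenCV 4.12 (cv2) and the standard library are available. Lean on these libraries where they do the work, as an engineer would, in place of code of your own. Each camera call takes 0.05 s, during which the arm holds its last target. There are 200 camera calls.

### The job

A paddle-shaped wooden board lies on the vacuum pad of the bench hold-down. Pump the big mushroom knob on top of the grey pump block with your fingertips, full strokes all the way down and all the way back up, until the steel indicator pin beside it stands fully out; then let the knob come back up and take the hand away. Only press the knob: do not grip it or pull it up, do not touch the pin or press the small release button low on the block's side, and leave the board and everything else on the bench where they are.

Things in the scene. Friction and masses are not known exactly. Their poses are not given: they have to be found in the camera images.
- unit: vacuum hold-down fixed to the bench; origin under the centre of its grey pump block (120 x by 85 y by 85 mm high, foot 130 by 95), z up. In its frame (mm): knob axis at x -22, y 0; pin at x 40, y 0; release button at x 0, y -62; round pad, 136 across and 24 high, centred at y 195, joined by a low pipe. Its place and yaw (up to 0.45 rad) vary.
- plunger_top (a point): centre of the flat top of the black mushroom knob (plunger), 32 mm across on top and 40 mm at its widest; 134 mm above the bench when up, 104 mm when pressed home. It moves straight down only, on a 16 mm stem, with the gland's top 93 mm above the bench. z points up.
- plunger (a joint): plunger travel, m: 0 = up at rest, 0.030 = home on its stop, negative = pulled up (6 mm of play). Spring 300 N/m (9 N at full stroke), damping 25 N per m/s, under 2 N from the ratchet; let go, it rises by itself in about 0.4 s. A stroke counts if it goes down 27 mm or more after coming up to within 4 mm of rest.
- pin (a joint): how far the pin stands out of its boss, m: 0 = in, about 0.039 = fully out (36 mm or more counts). Starts 0 to 12 mm out. Each full stroke ratchets it up 6 mm (the first up to 15 mm) and it stays by friction; about four to six strokes bring it out. Further strokes then do nothing.
- pin_tip (a point): the top of the bare steel indicator pin, 18 mm across, whose boss on the block is 92 mm high: the tip is at 95 mm + pin above the bench.
- release (a joint): travel of the small round release button (20 mm across, its top 59 mm above the bench, on the low block at the pump's -y side): 0 = up, 0.005 = pressed. Not to be pressed.
- board_center (a point): centre of the loose wooden paddle board on the pad: 150 by 125 by 15 mm with a 34 mm wide handle towards its -x, 256 mm long in all; the centre of its thickness is 31 mm above the bench.
- sanding_block: cork sanding block, 90 by 55 by 35 mm, loose, origin under its centre
- glue: white glue bottle, 54 mm across and 150 mm high, loose, origin under its centre
- marker: green marker with black cap, 140 mm long, 11 mm thick, lying along its x, loose, origin under its centre
- stick: white sanding stick, 180 by 26 by 5 mm, lying along its x, loose, origin under its centre
- pencup: empty aluminium cup, 72 mm across, 95 mm high, loose, origin under its centre
- spare_board: spare wooden paddle board like the one on the pad, lying flat on the bench, loose

How it is judged:
By the outcome, as a careful person would: the job done as asked, in the order asked, and still so for the second after the job is handed in, with the robot touching nothing.
It also fails if it takes over 48 s, if anything falls off the work surface, if the arm or the gripper's body presses on something with over 40 N, if the wrist force passes 120 N, or if a joint passes its speed limit or range.

## Working session

There is one attempt and no reset: what is moved stays moved. The work goes in short steps, Python scripts to look and compute and a shell command to move; the robot and the scene stay as the last step left them, time stands still between calls to the robot, and variables do not carry over. Pictures are saved under pics/ and viewed, on a budget of 10 in all, crops included, one or two more only if the job needs it, and the job is handed in when it is done.

```bash
mkdir -p pics; ls
python3 - <<'E'
from station import env, read_camera
import cv2,pickle
d={n:read_camera(n) for n in("scene","top")}
pickle.dump(d,open('d0.pkl','wb'))
for n in d:
    cv2.imwrite(f'pics/{n}0.png',d[n]['frame']); print(n,d[n]['eye'],d[n]['rotation'],d[n]['fx'],d[n]['cx'],d[n]['cy'],d[n]['distortion'])
print(env.observe())
E
```

```text
pics
scene [ 1.09116179 -0.354691    0.66902676] [0.82990097 0.38712663 0.16435781 0.36658405] 372.29393829831025 321.7860792165088 203.261415622718 [-0.01629796  0.          0.          0.          0.        ]
top [0.38892276 0.11771668 1.05906635] [ 0.7053452   0.06668478 -0.07108771 -0.70213092] 393.6511196728827 318.41852497175273 205.0748371595786 [-0.02602942  0.          0.          0.          0.        ]
{'clock': 0.1, 'joints': array([ 1.00071691e+00,  2.91252246e-01, -1.54046333e-01,  1.12673795e+00,
        3.85754018e-05,  1.43147213e+00]), 'joint_velocities': array([ 0.00153206, -0.00280343,  0.00254127,  0.00032598,  0.00072373,
       -0.00158208]), 'tau': array([ 4.21411123e-04, -5.37979102e+01,  3.31919432e+01,  9.28375230e-03,
       -2.73199021e-04,  4.14950966e-05]), 'tcp_pos': array([0.21911338, 0.47687365, 0.4041766 ]), 'ee_rot': array([-2.33455113e-04,  2.13716304e-01,  9.76895571e-01, -5.74801839e-04]), 'force': array([ 0.63953491, -0.04204534,  0.67654142]), 'ft_torque': array([0.01931793, 0.03430659, 0.03324926]), 'opening': 0.0852336689703213}
```

View pics/top0.png

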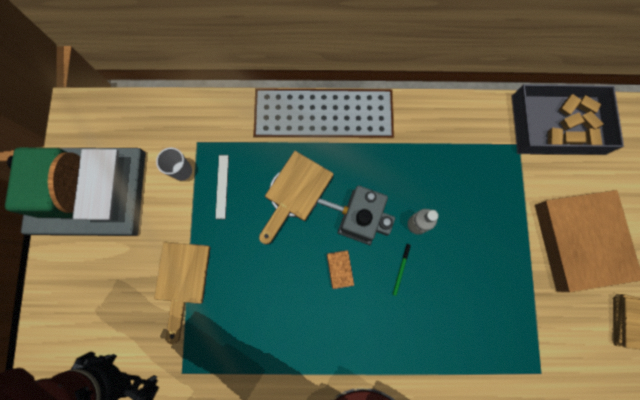

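View pics/scene0.png

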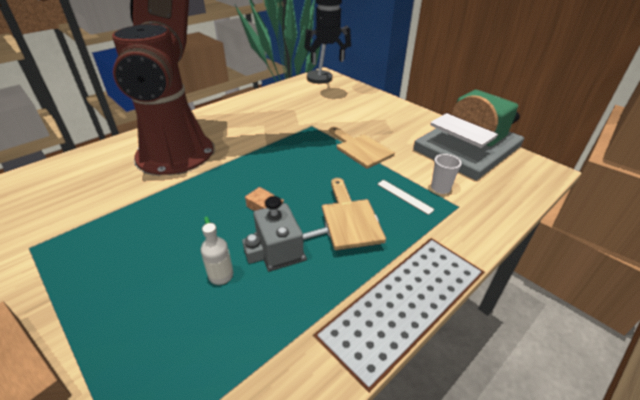

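The top view shows the black knob at about (364,218), the pin at (371,197), the release button at (387,222) and the glue bottle at (424,221). In the scene view the knob is at about (273,203) and the pin at (282,231).

```bash
cat > h.py <<'E'
import numpy as np,cv2
from scipy.spatial.transform import Rotation as R
def rays(c,uv):
    K=np.array([[c['fx'],0,c['cx']],[0,c['fy'],c['cy']],[0,0,1]])
    p=cv2.undistortPoints(np.array(uv,float).reshape(-1,1,2),K,np.array(c['distortion']))[:,0]
    q=np.c_[p[:,0],-p[:,1],-np.ones(len(p))]
    return q@R.from_quat(np.roll(c['rotation'],-1)).as_matrix().T   # per unit depth
def on_plane(c,uv,z):
    r=rays(c,uv); return c['eye']+r*((z-c['eye'][2])/r[:,2])[:,None]
def cloud(c,box):
    u0,v0,u1,v1=box; v,u=np.mgrid[v0:v1,u0:u1]; uv=np.c_[u.ravel(),v.ravel()]
    z=c['z_map'][v0:v1,u0:u1].ravel(); return uv,c['eye']+rays(c,uv)*z[:,None],c['frame'][v0:v1,u0:u1].reshape(-1,3)
def tri(c1,u1,c2,u2):
    a,b=rays(c1,[u1])[0],rays(c2,[u2])[0]
    s=np.linalg.lstsq(np.c_[a,-b],c2['eye']-c1['eye'],rcond=None)[0]
    p,q=c1['eye']+s[0]*a,c2['eye']+s[1]*b; return (p+q)/2,np.linalg.norm(p-q)
E
python3 - <<'E'
import pickle; from h import *
d=pickle.load(open('d0.pkl','rb'))
for n,box in(('top',(335,175,440,250)),('scene',(235,190,310,275))):
    c=d[n]; uv,P,col=cloud(c,box)
    k=(P[:,2]>.122)&(P[:,2]<.142)&(col.max(1)<60)
    print(n,'knob',k.sum(),P[k].mean(0).round(4),P[k,:2].min(0),P[k,:2].max(0),'z',np.percentile(P[k,2],[5,50,95]),uv[k].mean(0))
    b=(P[:,2]>.08)&(P[:,2]<.09); 
    r=cv2.minAreaRect((P[b,:2]*1000).astype(np.float32)); print('block',b.sum(),r)
    m=(P[:,2]>.093)&(P[:,2]<.142)&(col.max(1)>=70); print('pin?',m.sum(),P[m].mean(0).round(4),np.percentile(P[m,2],[5,50,95]).round(4),uv[m].mean(0))
c=d['top'];cv2.imwrite('pics/crop0.png',np.hstack([cv2.resize(d['top']['frame'][175:250,335:440],None,fx=4,fy=4,interpolation=2),cv2.resize(d['scene']['frame'][190:265,235:310],None,fx=4,fy=4,interpolation=2)]))
E
```

```text
top knob 213 [0.5433 0.0036 0.1335] [ 0.52453386 -0.01616026] [0.56428754 0.02233136] z [0.12779021 0.1341107  0.1368706 ] [363.95305164 217.08920188]
block 1238 ((543.8215942382812, -60.9959716796875), (204.70530700683594, 119.8533935546875), 69.42500305175781)
pin? 302 [ 0.5511 -0.1267  0.1044] [0.0941 0.1023 0.1199] [415.32781457 216.20529801]
scene knob 147 [ 5.539e-01 -1.000e-04  1.318e-01] [ 0.53493164 -0.01576203] [0.56665963 0.01823403] z [0.12609457 0.13289571 0.13458969] [273.03401361 202.55102041]
block 1058 ((568.5863647460938, -5.410617828369141), (84.45282745361328, 118.7308120727539), 69.50508117675781)
pin? 125 [ 0.5694 -0.0085  0.1074] [0.0934 0.0994 0.1333] [275.072 215.968]
```

View pics/crop0.png

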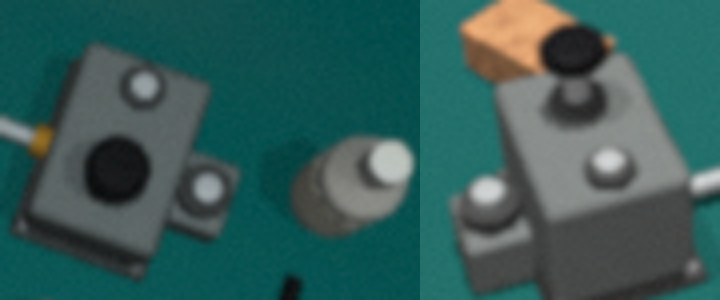

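The crop shows the knob at top pixel (364.2,217.5) and the short bright pin at (371,196.5). In the scene view they are at (273,202.5) and (282,230). The release button is clear of the knob.

Run:
```python
import pickle; from h import *
from station import env
d=pickle.load(open('d0.pkl','rb')); t,s=d['top'],d['scene']
print('knob tri',tri(t,(364.2,217.4),s,(273,202.3)),on_plane(t,[(364.2,217.4)],.134),on_plane(s,[(273,202.3)],.134))
print('pin tri',tri(t,(371,196.5),s,(282,230)),on_plane(t,[(371,196.5)],.1),on_plane(s,[(282,230)],.1))
o=env.observe(); Rt=R.from_quat(np.roll(o['ee_rot'],-1)).as_matrix()
k=tri(t,(364.2,217.4),s,(273,202.3))[0]; g=np.array([k[0],k[1],.134+.173+.040])
print(Rt.round(3)); print('slide mm',(Rt.T@(g-o['tcp_pos'])*1000).round(1))
```

```text
knob tri (array([0.54500507, 0.00346909, 0.12472295]), np.float64(0.0037713635861389354)) [[0.54241694 0.00305179 0.134     ]] [[ 0.5553669  -0.00110981  0.134     ]]
pin tri (array([ 0.60338729, -0.01851024,  0.09401247]), np.float64(0.0036461222395911003)) [[ 0.60103132 -0.01915878  0.1       ]] [[ 0.60947391 -0.02051419  0.1       ]]
[[-0.909  0.418 -0.001]
 [ 0.418  0.909 -0.001]
 [ 0.    -0.001 -1.   ]]
slide mm [-493.8 -294.    57.4]
```

```bash
python3 -m crank '{"angular":[[0,0,0],[0,0,0],[0,0,0],[0,0,0],[0,0,0],[0,0,0],[0,0,0],[0,0,0]],"slide":[[-31,-18.4,3],[-31,-18.4,3],[-31,-18.4,3],[-31,-18.4,3],[-31,-18.4,3],[-31,-18.4,3],[-31,-18.4,3],[-31,-18.4,3]],"jaw":[0,0,0,0,0,0,0,0]}'
python3 -m crank '{"angular":[[0,0,0],[0,0,0],[0,0,0],[0,0,0],[0,0,0],[0,0,0],[0,0,0],[0,0,0]],"slide":[[-31,-18.4,3],[-31,-18.4,3],[-31,-18.4,3],[-31,-18.4,3],[-31,-18.4,3],[-31,-18.4,3],[-31,-18.4,3],[-31,-18.4,3]],"jaw":[0,0,0,0,0,0,0,0]}'
python3 - <<'E'
from h import *; from station import env,read_camera
o=env.observe(); Rt=R.from_quat(np.roll(o['ee_rot'],-1)).as_matrix(); print(o['clock'],o['tcp_pos'],o['force'],o['opening'],o['joints'].round(3))
print(Rt.round(3),(Rt.T@(np.array([.545,.003,.325])-o['tcp_pos'])*1000).round(1))
c=read_camera('scene'); cv2.imwrite('pics/hover.png',cv2.resize(c['frame'][90:290,200:400],None,fx=3,fy=3,interpolation=2))
E
```

```text
clock: 0.77
tcp_pos: [0.3836, 0.2381, 0.3805]
ee_rot: [-0.0, 0.214, 0.977, -0.0]
force: [0.6, 0.7, -1.4]
opening: -0.0001
clock: 1.43
tcp_pos: [0.5476, 0.0006, 0.3563]
ee_rot: [-0.0, 0.214, 0.977, 0.0]
force: [0.9, 0.3, 0.3]
opening: -0.0003
1.4333 [0.5475924  0.00064813 0.35628173] [0.92401089 0.25407533 0.30554485] -0.00026392746562877117 [-0.132  0.365 -0.178  1.029  0.     0.299]
[[-0.909  0.418 -0.   ]
 [ 0.418  0.909  0.   ]
 [ 0.    -0.    -1.   ]] [ 3.3  1.1 31.3]
```

View pics/hover.png

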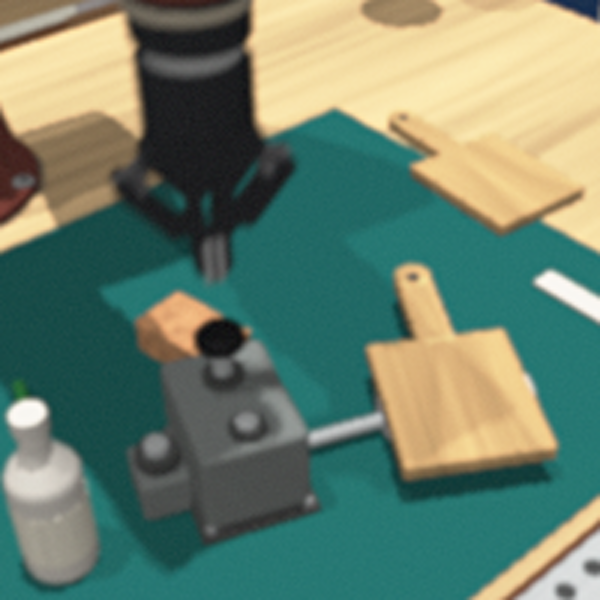

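The fingertips, shut, are at about (215,280) in the crop, directly above the knob at (220,338). I'll trim the position, come down to about 6 mm above the knob, then do a first gentle stroke.

```bash
python3 -m crank '{"angular":[[0,0,-0.07],[0,0,0],[0,0,0],[0,0,0],[0,0,0],[0,0,0],[0,0,0],[0,0,0]],"slide":[[3.3,1.1,10],[0,0,16],[0,0,17],[0,0,0],[0,0,12],[0,0,12],[0,0,12],[0,0,0]],"jaw":[0,0,0,0,0,0,0,0]}'
python3 - <<'E'
from station import env,read_camera; import cv2
o=env.observe(); print(o['clock'],o['tcp_pos'],o['force'],o['ft_torque'])
c=read_camera('scene'); cv2.imwrite('pics/down1.png',cv2.resize(c['frame'][140:280,220:360],None,fx=4,fy=4,interpolation=2))
E
```

```text
clock: 2.15
tcp_pos: [0.5445, 0.0049, 0.2781]
ee_rot: [0.0, 0.179, 0.984, -0.0]
force: [-0.8, -0.7, 9.4]
opening: -0.0001
2.15 [0.54451902 0.0048507  0.27809697] [-0.80277314 -0.74071022  9.39257007] [-0.18394134  0.21194124  0.00136288]
```

View pics/down1.png

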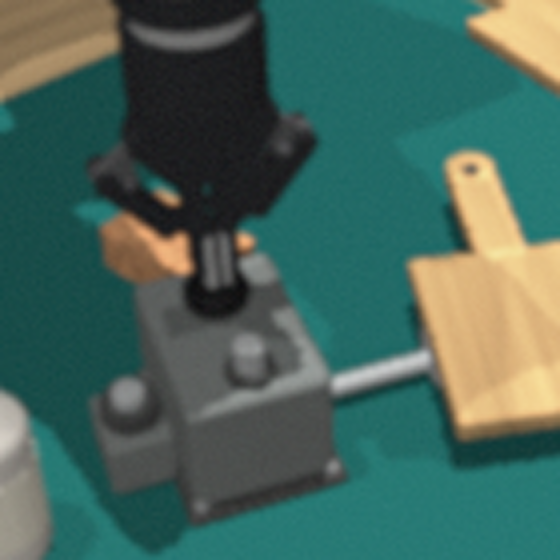

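The fingers rest centred on the knob at crop (215,295). It is almost home: fingertip z is 105 mm and the force 9.4 N. The pin at (248,355) has come up. I'll let the knob rise and stroke again, 2 mm deeper.

```bash
python3 -m crank '{"angular":[[0,0,0],[0,0,0],[0,0,0],[0,0,0],[0,0,0],[0,0,0],[0,0,0],[0,0,0]],"slide":[[0,0,-20],[0,0,-20],[0,0,0],[0,0,0],[0,0,0],[0,0,0],[0,0,0],[0,0,0]],"jaw":[0,0,0,0,0,0,0,0]}'
python3 -m crank '{"angular":[[0,0,0],[0,0,0],[0,0,0],[0,0,0],[0,0,0],[0,0,0],[0,0,0],[0,0,0]],"slide":[[0,0,10],[0,0,10],[0,0,11],[0,0,11],[0,0,0],[0,0,0],[0,0,0],[0,0,0]],"jaw":[0,0,0,0,0,0,0,0]}'
python3 -m crank '{"angular":[[0,0,0],[0,0,0],[0,0,0],[0,0,0],[0,0,0],[0,0,0],[0,0,0],[0,0,0]],"slide":[[0,0,-20],[0,0,-20],[0,0,0],[0,0,0],[0,0,0],[0,0,0],[0,0,0],[0,0,0]],"jaw":[0,0,0,0,0,0,0,0]}'
python3 - <<'E'
from station import env,read_camera; import cv2
c=read_camera('scene'); cv2.imwrite('pics/up2.png',cv2.resize(c['frame'][140:280,220:360],None,fx=4,fy=4,interpolation=2))
E
```

```text
clock: 2.87
tcp_pos: [0.5442, 0.0048, 0.3172]
ee_rot: [-0.001, 0.179, 0.984, -0.0]
force: [0.7, -0.4, 0.6]
opening: 0.0002
clock: 3.53
tcp_pos: [0.5449, 0.0047, 0.2773]
ee_rot: [0.002, 0.179, 0.984, 0.0]
force: [-5.9, 0.3, 28.0]
opening: -0.0001
clock: 4.2
tcp_pos: [0.5442, 0.0048, 0.3149]
ee_rot: [-0.001, 0.179, 0.984, -0.0]
force: [-0.1, -0.4, 0.2]
opening: 0.0
```

View pics/up2.png

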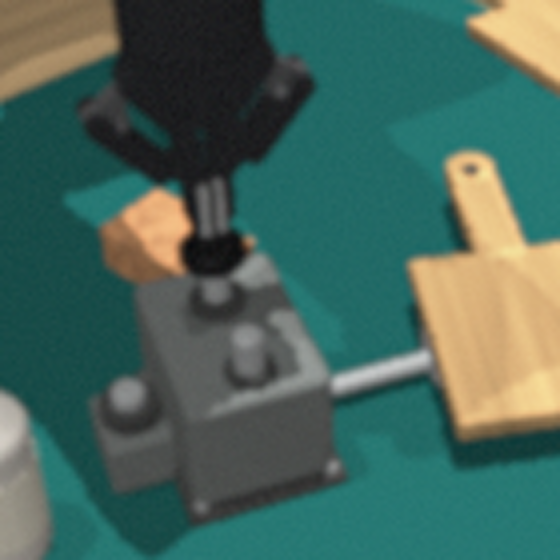

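The pin tip has moved up to about (248,335), and the knob is back up under the fingers at (212,250). The stop was reached at 28 N, so I'll press 1 mm less deep for the next strokes.

```bash
python3 -m crank '{"angular":[[0,0,0],[0,0,0],[0,0,0],[0,0,0],[0,0,0],[0,0,0],[0,0,0],[0,0,0]],"slide":[[0,0,10],[0,0,10],[0,0,10],[0,0,9],[0,0,0],[0,0,0],[0,0,0],[0,0,0]],"jaw":[0,0,0,0,0,0,0,0]}'
python3 -m crank '{"angular":[[0,0,0],[0,0,0],[0,0,0],[0,0,0],[0,0,0],[0,0,0],[0,0,0],[0,0,0]],"slide":[[0,0,-20],[0,0,-19],[0,0,0],[0,0,0],[0,0,0],[0,0,0],[0,0,0],[0,0,0]],"jaw":[0,0,0,0,0,0,0,0]}'
python3 -m crank '{"angular":[[0,0,0],[0,0,0],[0,0,0],[0,0,0],[0,0,0],[0,0,0],[0,0,0],[0,0,0]],"slide":[[0,0,10],[0,0,10],[0,0,10],[0,0,9],[0,0,0],[0,0,0],[0,0,0],[0,0,0]],"jaw":[0,0,0,0,0,0,0,0]}'
python3 -m crank '{"angular":[[0,0,0],[0,0,0],[0,0,0],[0,0,0],[0,0,0],[0,0,0],[0,0,0],[0,0,0]],"slide":[[0,0,-20],[0,0,-19],[0,0,0],[0,0,0],[0,0,0],[0,0,0],[0,0,0],[0,0,0]],"jaw":[0,0,0,0,0,0,0,0]}'
python3 - <<'E'
from station import env,read_camera; import cv2
c=read_camera('scene'); cv2.imwrite('pics/up4.png',cv2.resize(c['frame'][140:280,220:360],None,fx=4,fy=4,interpolation=2))
E
```

```text
clock: 4.92
tcp_pos: [0.545, 0.0047, 0.2774]
ee_rot: [0.001, 0.179, 0.984, 0.0]
force: [-0.8, 0.1, 16.5]
opening: 0.0
clock: 5.58
tcp_pos: [0.5442, 0.0048, 0.3149]
ee_rot: [-0.001, 0.179, 0.984, -0.0]
force: [-0.7, -0.9, 0.2]
opening: 0.0001
clock: 6.25
tcp_pos: [0.545, 0.0047, 0.2774]
ee_rot: [0.001, 0.179, 0.984, 0.0]
force: [-1.7, -0.2, 16.2]
opening: 0.0003
clock: 6.92
tcp_pos: [0.5442, 0.0048, 0.3149]
ee_rot: [-0.001, 0.179, 0.984, -0.0]
force: [-0.6, 1.0, -0.2]
opening: -0.0002
```

View pics/up4.png

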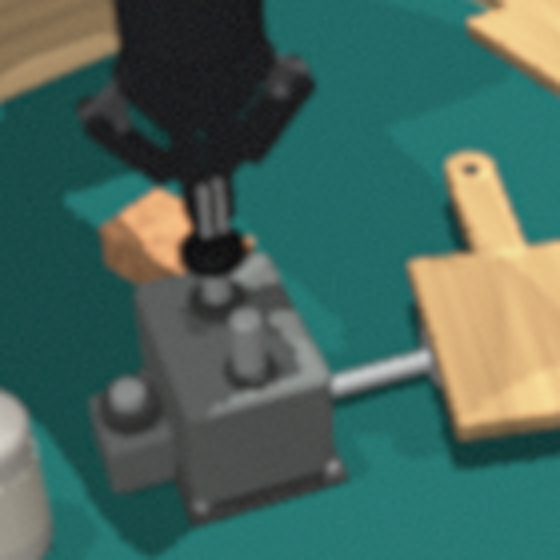

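The pin tip is now at about (247,315), roughly 25–28 mm out. I'll do two more strokes and then measure.

```bash
python3 -m crank '{"angular":[[0,0,0],[0,0,0],[0,0,0],[0,0,0],[0,0,0],[0,0,0],[0,0,0],[0,0,0]],"slide":[[0,0,10],[0,0,10],[0,0,10],[0,0,9],[0,0,0],[0,0,0],[0,0,0],[0,0,0]],"jaw":[0,0,0,0,0,0,0,0]}'
python3 -m crank '{"angular":[[0,0,0],[0,0,0],[0,0,0],[0,0,0],[0,0,0],[0,0,0],[0,0,0],[0,0,0]],"slide":[[0,0,-20],[0,0,-19],[0,0,0],[0,0,0],[0,0,0],[0,0,0],[0,0,0],[0,0,0]],"jaw":[0,0,0,0,0,0,0,0]}'
python3 -m crank '{"angular":[[0,0,0],[0,0,0],[0,0,0],[0,0,0],[0,0,0],[0,0,0],[0,0,0],[0,0,0]],"slide":[[0,0,10],[0,0,10],[0,0,10],[0,0,9],[0,0,0],[0,0,0],[0,0,0],[0,0,0]],"jaw":[0,0,0,0,0,0,0,0]}'
python3 -m crank '{"angular":[[0,0,0],[0,0,0],[0,0,0],[0,0,0],[0,0,0],[0,0,0],[0,0,0],[0,0,0]],"slide":[[0,0,-20],[0,0,-19],[0,0,0],[0,0,0],[0,0,0],[0,0,0],[0,0,0],[0,0,0]],"jaw":[0,0,0,0,0,0,0,0]}'
python3 - <<'E'
from h import *; from station import env,read_camera
c=read_camera('scene'); cv2.imwrite('pics/up6.png',cv2.resize(c['frame'][140:280,220:360],None,fx=4,fy=4,interpolation=2))
uv,P,col=cloud(c,(270,195,292,245)); p=np.hypot(P[:,0]-.603,P[:,1]+.0185)<.014
print('pin z',np.percentile(P[p,2],[50,80,90,95,98,100]).round(4))
E
```

```text
clock: 7.63
tcp_pos: [0.545, 0.0047, 0.2774]
ee_rot: [0.001, 0.179, 0.984, 0.0]
force: [-1.3, 0.3, 16.2]
opening: 0.0001
clock: 8.3
tcp_pos: [0.5442, 0.0048, 0.3149]
ee_rot: [-0.001, 0.179, 0.984, -0.0]
force: [0.5, -0.2, 0.5]
opening: -0.0001
clock: 8.97
tcp_pos: [0.545, 0.0047, 0.2774]
ee_rot: [0.001, 0.179, 0.984, 0.0]
force: [-1.9, 0.2, 17.3]
opening: 0.0004
clock: 9.63
tcp_pos: [0.5442, 0.0048, 0.3149]
ee_rot: [-0.001, 0.179, 0.984, -0.0]
force: [0.4, 0.2, -0.8]
opening: -0.0001
pin z [0.1117 0.1314 0.1333 0.1344 0.1351 0.1358]
```

View pics/up6.png

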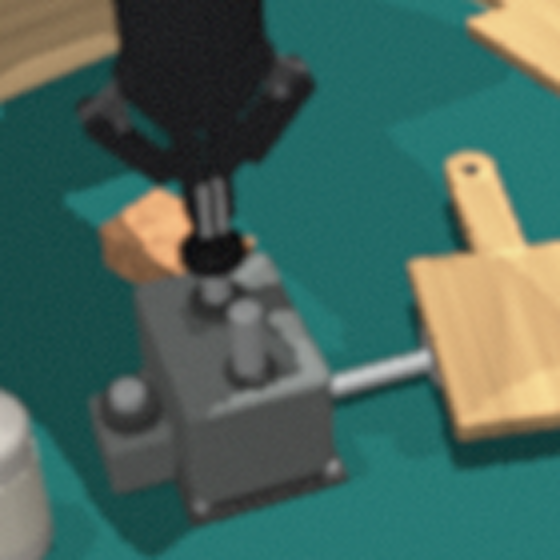

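The pin tip is now at (246,308), about 134 mm above the bench by depth, i.e. 39 mm out. I'll do one more confirming stroke, then retreat.

```bash
python3 -m crank '{"angular":[[0,0,0],[0,0,0],[0,0,0],[0,0,0],[0,0,0],[0,0,0],[0,0,0],[0,0,0]],"slide":[[0,0,10],[0,0,10],[0,0,10],[0,0,9],[0,0,0],[0,0,0],[0,0,0],[0,0,0]],"jaw":[0,0,0,0,0,0,0,0]}'
python3 -m crank '{"angular":[[0,0,0],[0,0,0],[0,0,0],[0,0,0],[0,0,0],[0,0,0],[0,0,0],[0,0,0]],"slide":[[0,0,-20],[0,0,-20],[0,0,-10],[0,0,-10],[0,0,-20],[0,0,-20],[0,0,-20],[0,0,-10]],"jaw":[0,0,0,0,0,0,0,0]}'
python3 -m crank '{"angular":[[0,0,0],[0,0,0],[0,0,0],[0,0,0],[0,0,0],[0,0,0],[0,0,0],[0,0,0]],"slide":[[20,14,0],[28,18,0],[28,18,0],[28,18,0],[28,18,0],[28,18,0],[10,6,0],[0,0,0]],"jaw":[0,0,0,0,0,0,0,0]}'
python3 - <<'E'
from h import *; from station import env,read_camera; import pickle
c=read_camera('scene'); t=read_camera('top'); d=pickle.load(open('d0.pkl','rb'))
uv,P,col=cloud(c,(270,195,292,245)); p=np.hypot(P[:,0]-.603,P[:,1]+.0185)<.014
print('pin z',np.percentile(P[p,2],[80,90,95,98]).round(4))
uv,P,col=cloud(c,(255,190,292,215)); k=(np.hypot(P[:,0]-.548,P[:,1]-.003)<.022)&(col.max(1)<60); print('knob z',np.percentile(P[k,2],[50,80,95]).round(4))
def wood(f): 
    h=cv2.cvtColor(f,cv2.COLOR_BGR2HSV)[145:250,255:340]; m=cv2.inRange(h,(10,70,60),(28,255,255)); M=cv2.moments(m,True); return M['m10']/M['m00'],M['m01']/M['m00'],M['m00']
print('board',wood(d['top']['frame']),wood(t['frame']))
cv2.imwrite('pics/end.png',np.vstack([c['frame'][40:300],t['frame'][90:380]]))
o=env.observe(); print(o['clock'],o['force'])
E
```

```text
clock: 10.35
tcp_pos: [0.5451, 0.0047, 0.2774]
ee_rot: [0.001, 0.179, 0.984, 0.0]
force: [-1.5, 0.4, 16.4]
opening: -0.0002
clock: 11.02
tcp_pos: [0.5447, 0.0048, 0.408]
ee_rot: [0.001, 0.179, 0.984, 0.0]
force: [0.1, -0.7, 0.9]
opening: -0.0
clock: 11.68
tcp_pos: [0.4226, 0.1693, 0.4061]
ee_rot: [-0.001, 0.178, 0.984, -0.0]
force: [0.9, 0.2, -0.5]
opening: -0.0003
pin z [0.1308 0.1332 0.1343 0.1349]
knob z [0.133  0.1342 0.1352]
board (39.832093173730186, 46.719184729860885, 3091.0) (46.76162097735399, 31.771156138259833, 1678.0)
11.7833 [ 0.89774469 -0.58677524 -0.00555921]
```

View pics/end.png

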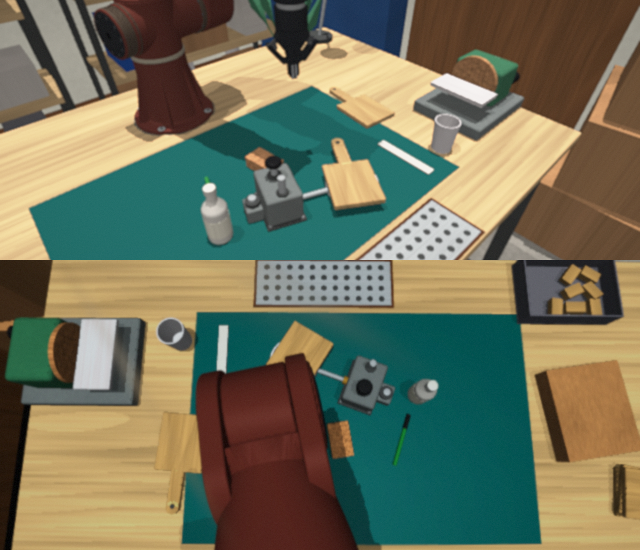

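The pin is still fully out: its tip is at about (282,180) in the upper view, and its height did not change with the extra stroke. The knob is up at (273,163), and everything else looks in place. The top-view board check was spoiled because the arm hides the board there, so I'll compare the board in the scene view and then hand in.

Run:
```python
from h import *; from station import env,read_camera; import pickle
c=read_camera('scene'); d=pickle.load(open('d0.pkl','rb'))
def wood(f):
    h=cv2.cvtColor(f,cv2.COLOR_BGR2HSV)[175:255,320:390]; m=cv2.inRange(h,(8,70,60),(28,255,255)); M=cv2.moments(m,True); return np.round([M['m10']/M['m00'],M['m01']/M['m00'],M['m00']],2)
print(wood(d['scene']['frame']),wood(c['frame']))
print(env.job_done())
```

```text
[  30.85   45.28 2589.  ] [  30.87   45.25 2599.  ]
the job is handed in; nothing more can be done
None
```

I pumped the knob seven times with the shut fingertips, let it come back up, moved the hand away, and handed the job in at about 12 s. The indicator pin stands fully out.

- **Strokes:** The first stroke ended about 1 mm short of home, which is still deep enough to count, and the pin visibly rose. The other six reached the stop at 16–28 N. The fingers lifted clear of the knob after every stroke.
- **Pin:** Its tip measures about 134 mm above the bench, about 39 mm out. The seventh stroke did not change this.
- **Knob:** It is back up, with its top at about 134 mm.
- **Board:** Its outline in the scene camera moved less than 0.1 pixel from the first picture.
- **Everything else:** The other objects look unmoved in the last pictures. The hand is clear, with the force reading near zero.

**Checks that failed or disagreed:**
- My first board check, in the top view, was useless because the arm hid the board; the scene view replaced it.
- The two cameras differed by about 10 mm on the knob's position at first. I relied mainly on the top view, and the fingertips landed on the middle of the knob.

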